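# Roll the bearing sleeve up into its nest and close the keeper

## Task

With the fingertips, steadily push the steel bearing sleeve from the foot of the ramp up over the crest until it lies in the nest against the stop plate, keeping the fingers against it on the slope so that it never runs free or rolls back. Then push the keeper's tab so that the bar slides fully across behind the sleeve, and let go. Do not grip or lift the sleeve or the tab, and leave everything else on the counter where it is.

Things in the scene. Friction and masses are not known exactly. Their poses are not given: they have to be found in the camera images.
- sleeve: The work: plain smooth, oiled steel bearing sleeve, a cylinder 50 mm in diameter, 60 mm long, 0.3 to 0.6 kg, bores closed by flush black plastic plugs. It lies across the foot of the ramp (in the valley), its axis 37 mm above the counter. Origin at its middle on its axis; its y axis is the cylinder's axis, across the ramp; x and z turn as it rolls.
- ramp: Grey roll-in ramp fixed on the counter, 259 mm long. Origin on the counter under it; x level and uphill (roughly to the robot's left, yaw varies), y across, z up. Lane 66 mm wide (y = 0 in the middle) between two dark rails 8 mm thick, tops 10 mm above the running surface. The foot ends at x = -135 mm, 20 mm high, open behind; from there the lane falls to the valley.
- valley (a point): Lowest line of the running surface, mid lane: x = -85 mm in the ramp's frame, 12 mm above the counter. The sleeve rests here at the start; from here a straight 9 degree slope climbs to the crest. The sleeve rolls freely on it and runs back down if let go. Axes as the ramp's.
- deck: The straight slope between valley and crest: origin in the middle of its running surface (x = -10 mm, z = 24 mm in the ramp's frame), x uphill along the slope, z square to it. The axis of a sleeve resting on the slope is 25 mm above it.
- crest (a point): Top line of the slope, mid lane: x = 65 mm, 36 mm above the counter. Beyond it the lane falls 10 degrees into the nest, which ends at the upright stop plate: face at x = 110 mm, 14 mm thick, top 84 mm high. Once its axis is past the crest the sleeve rolls into the nest by itself and stays there. Axes as the ramp's.
- home (a point): Where the middle of the sleeve is when it lies in the nest against the stop plate: x = 85 mm in the ramp's frame, mid lane, 58 mm above the counter. Axes as the ramp's.
- keeper (a joint): Travel of the keeper in m: 0 drawn back, 0.070 closed at its end stop; starts at 0 to 0.015, clear of the lane. A steel bar 12 mm square (centre line x = 49 mm, 56 mm high) slides in the ramp's +y from the ramp's -y side (away from the robot) over the lane, 5 mm behind the nested sleeve. Steady friction about 2 N, no spring, stays where left.
- keeper_tab (a point): Centre of the keeper's upright push tab: 8 mm thick (ramp y), 25 mm wide (ramp x), 36 mm high (62 to 98 mm above the counter). It is at x = 42.5 mm, y = -90 mm + travel; axes as the ramp's. The bar runs under it and sticks out 36 mm behind it, top 62 mm high: push the tab's outer (-y) face above that. Guide block below: 50 mm high, to y = -126 mm.
- bushing: bronze bushing, a ring 38 mm across and 30 mm tall, standing on end; bystander, origin at the centre of its underside, to be left where it is
- cap: squat orange plastic thread protector cap, 44 mm across, 22 mm tall; bystander, origin at the centre of its underside, to be left where it is
- socket_a: steel hex socket, 32 mm across, 42 mm tall, standing; bystander, origin at the centre of its underside, to be left where it is
- socket_b: larger steel hex socket, 38 mm across, 50 mm tall, standing; bystander, origin at the centre of its underside, to be left where it is
- bolt: dark steel bolt standing on its head, 29 mm across, 67 mm tall; bystander, origin at the centre of its underside, to be left where it is
- wrench: wrench lying on the counter off to the right; bystander, origin at the centre of its underside, to be left where it is
- oiler: white oil bottle, 54 mm across, 130 mm tall, off to the left; bystander, origin at the centre of its underside, to be left where it is
Things that resemble listed ones, but are neither listed nor needed, are in the scene too. What is shaped like the sleeve but red is not meant.

How it is judged (in metres and radians):
On the way, in this order (a step that is already met when the one before it is completed fails the run):
1. the sleeve lies at rest in the nest against the stop (x of sleeve in the frame of ramp between 0.08 and 0.09 m and y of sleeve in the frame of ramp between -0.008 and 0.008 m and z of sleeve in the frame of ramp below 0.064 m and linear speed of sleeve below 0.03 m/s), for 0.2 s.
2. the keeper is slid fully across behind it (value of joint keeper above 0.062 m), for 0.2 s.
At the end, for the whole second after the job is handed in: The sleeve lies at rest in the nest (its axis within 5 mm of fully home along the ramp and within 8 mm of the lane's middle) and the keeper is closed to within 8 mm of its end stop (all of step 1 and value of joint keeper above 0.062 m); the robot touches nothing.
It fails at once if the sleeve runs free on the slope (faster than 0.25 m/s with no finger on it) (linear speed of sleeve above 0.25 m/s and x of sleeve in the frame of ramp between -0.065 and 0.055 m and contact force between sleeve and the fingers below 0.02 N and contact force between sleeve and the arm below 0.02 N).
It fails at once if the sleeve is lifted more than 12 mm off the ramp or leaves the lane (z of sleeve in the frame of deck above 0.037 m or y of sleeve in the frame of ramp above 0.02 m or y of sleeve in the frame of ramp below -0.02 m or x of sleeve in the frame of ramp below -0.13 m).
It fails at once if the sleeve is gripped (the point between the finger pads lies inside it) (distance between the grasp point and sleeve below 0.024 m).
It fails at once if the tab is gripped (the point between the finger pads lies inside it) (x of the grasp point in the frame of keeper_tab between -0.0125 and 0.0125 m and y of the grasp point in the frame of keeper_tab between -0.003 and 0.003 m and z of the grasp point in the frame of keeper_tab below 0.026 m).
It fails at once if another thing on the counter is moved more than 20 mm (distance of any of bushing, cap, socket_a, socket_b, bolt, wrench, oiler from where it was at the start of the episode above 0.02 m).
It also fails if it takes over 51 s, if anything falls off the work surface, if the arm or the gripper's body presses on something with over 40 N, if the wrist force passes 120 N, or if a joint passes its speed limit or range.

## Robot

A 6-joint arm with a two-finger parallel gripper is mounted at the origin on the work surface. World frame = base frame: x ahead of the robot, y to its left, z up, the work surface at z = 0. Lengths are in m, angles in degrees, forces in N, time in s.
With the tool pointing down it reaches from about 0.375 to 0.9 m from the base axis. Payload 3.1 kg.
Tool frame: the origin (TCP) lies on the centre line of the jaws, within the pads' length; the fingertips stand finger_overhang ahead of it and the grasp point (between the pads) lies 5 mm behind it (finger_overhang is the distance from the TCP to the fingertips, in m); z points along the fingers, y is the line along which they close (so a half turn about z gives the same grasp; the last joint's range is limited). The gripper opens to 87 mm and grips with 3 to 60 N. Pads are 19 mm wide; open, the fingers measure 117 mm over their backs; the gripper's body (75 mm by 190 mm) begins 51 mm behind the grasp point.
Start: joints at [-85.113, 30.224, 82.088, -0, 67.689, -10.227], TCP at [0.163, -0.603, 0.237] pointing down, gripper open.
Joint ranges: [-176.69, 176.69], [-43.24, 126.21], [12.49, 139.97], [-82, 262], [0, 151.66], [-163.58, 163.58]. Speed limits (degrees/s): [159.86, 159.86, 180, 180, 180, 180].

## Interface

Orientations are given as a 3x3 rotation matrix whose columns are the frame's x, y, z axes.
In Python, from rig import read_state, capture, calibration, hand_in, finger_overhang gives the robot as it stands.
- The arm moves only by the tool send_rows, never from a script. Its argument "plan" is a list of rows, each a list of 5 numbers: the closure in counts, from 0 (fully open) to 255 (shut), then the shift along the tool's x, y, z in m, then the turn about the tool's z in rad. A call has 1 to 20 rows; each row shifts and turns the commanded pose from where the row before left it, along the tool's axes as they then stand; what a row does not reach is not made up. A row lasts 1/12 s, in which the tool goes at most 41.7 mm and 7.16 degrees, less where a joint would pass 70% of its speed; a pose out of reach is approached as far as the arm can. A call is refused whole if a number of a shift passes 0.0417 or a number of a turn 0.125, either way. A call with a gripper value outside its range is refused whole. The fingers move at their own pace and stop on an object; the grip force is fixed at half the most. Time passes only in rows, so rows that do not move let the fingers close. It gives the time, the measured TCP pose, the force, the opening and the grip force at its end, in the units of the state.
- read_state(): the state, without advancing time (a new reading comes with each control period).
- capture(name): name is "scene" or "top" or "wrist"; returns (picture, depth): 480x640x3 uint8, blue, green, red; 480x640 float32, m along the optical axis (not along the pixel's ray), 0 where there is no reading.
- calibration(name): a dict with "fx", "fy", "cx", "cy" (pixels), "dist_coeffs" ([k1, k2, p1, p2, k3] as OpenCV has them; the pictures are not rectified), "xyz" and "rotation" of the camera in the world. Camera axes: x right, y down, z forward; pixel columns grow to the right and rows downward; lengths in m; the calibration is good to about 2 mm. A picture is of the moment at which its call begins: read the wrist's pose just before it. calibration takes no time and is no camera call; for the wrist camera it gives the pose at the moment of the call.
- hand_in(): hands the job in; it is judged then, once.
The state is a dict: "time_s": time; "joint_positions": joint angles; "qvel": joint speeds; "tau": joint torques, N m; "position": TCP position; "tcp_rot": TCP orientation; "force": force on the tool from outside, world axes, zero at the start; "moment": the same for the moment, N m; "opening": opening from 0.0 (shut) to 1.0 (fully open); "grasp_force": force on a finger pad.
Only numpy, scipy, OpenCV 4.12 (cv2) and the standard library are available. Lean on these libraries where they do the work, as an engineer would, in place of code of your own. Each camera call takes 0.05 s, during which the arm holds its last target. There are 200 camera calls.

## Working session

There is one attempt and no reset: what is moved stays moved. The work goes in short steps, Python scripts to look and compute and a tool call to move; the robot and the scene stay as the last step left them, time stands still between calls to the robot, and variables do not carry over. Pictures are saved under pics/ and viewed, at most 10 in all, crops included, and the job is handed in when it is done.

Besides the shell and the picture viewer there is one more tool, called after "Emit:" as name(argument=value, ...) on one line, values as JSON. send_rows: Moves the arm, as the interface text tells. Its arguments: {"type":"object","properties":{"plan":{"type":"array","items":{"type":"array","items":{"type":"number"}}}},"required":["plan"]}

```bash
ls; mkdir -p pics; cat > h.py <<'E'
import numpy as np, cv2
from rig import *
def deproj(cal,uv,d):
    K=np.array([[cal['fx'],0,cal['cx']],[0,cal['fy'],cal['cy']],[0,0,1]])
    n=cv2.undistortPoints(np.array(uv,float).reshape(-1,1,2),K,np.array(cal['dist_coeffs'])).reshape(-1,2)
    d=np.asarray(d,float).reshape(-1,1)
    return (np.hstack([n,np.ones((len(n),1))])*d)@np.array(cal['rotation']).T+np.array(cal['xyz'])
def cloud(cal,dep):
    v,u=np.mgrid[0:480,0:640]
    return deproj(cal,np.stack([u.ravel(),v.ravel()],1),dep.ravel()).reshape(480,640,3)
E
python3 - <<'E'
from h import *
s=read_state();print(s,finger_overhang if not callable(finger_overhang) else finger_overhang())
for n in ("scene","top"):
    p,d=capture(n);c=calibration(n);cv2.imwrite(f"pics/{n}0.png",p);np.savez(f"{n}0.npz",p=p,d=d);print(n,c)
E
```

```text
pics
{'time_s': 0.0, 'joint_positions': array([-8.51130031e+01,  3.02796990e+01,  8.21569030e+01,  1.34315443e-03,
        6.76875993e+01, -1.02247725e+01]), 'qvel': array([-0.05359657,  0.06202593, -0.00046249,  0.1089145 , -0.02933844,
       -0.08751409]), 'tau': array([ 6.58626486e-04, -4.40039062e+01, -1.76591384e+01,  6.33283379e-02,
        5.81624871e-02, -1.61938547e-04]), 'position': array([ 0.16293994, -0.60266218,  0.23556086]), 'tcp_rot': array([[ 9.65421458e-01,  2.60694038e-01, -1.63061378e-04],
       [ 2.60693772e-01, -9.65419124e-01,  2.16168714e-03],
       [ 4.06116376e-04, -2.12944824e-03, -9.99997650e-01]]), 'force': array([-0.14405339, -1.07957872,  0.28993664]), 'moment': array([-0.0158152 , -0.04292851, -0.03262928]), 'grasp_force': 0.0, 'opening': 0.9966923850001932} 0.014
scene {'fx': 474.35430279595136, 'fy': 474.35430279595136, 'cx': 323.62710115861694, 'cy': 239.32014494980245, 'dist_coeffs': array([-0.03492457,  0.        ,  0.        ,  0.        ,  0.        ]), 'xyz': array([1.14802311, 0.60659681, 0.87962757]), 'rotation': array([[-0.66906541,  0.51254268, -0.53819278],
       [ 0.74303296,  0.44579507, -0.49916808],
       [-0.01592126, -0.73387108, -0.67910217]])}
top {'fx': 601.7540048373887, 'fy': 601.7540048373887, 'cx': 316.20946110321245, 'cy': 237.09264514211623, 'dist_coeffs': array([-0.08138082,  0.        ,  0.        ,  0.        ,  0.        ]), 'xyz': array([0.42043633, 0.01628934, 1.78407247]), 'rotation': array([[ 0.01346951, -0.9983365 ,  0.05606072],
       [-0.99987105, -0.01393808, -0.00797563],
       [ 0.00874374, -0.05594606, -0.99839551]])}
```

View pics/scene0.png

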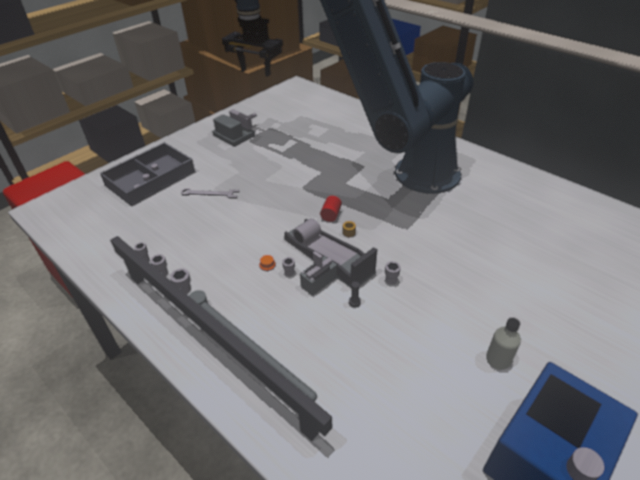

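View pics/top0.png

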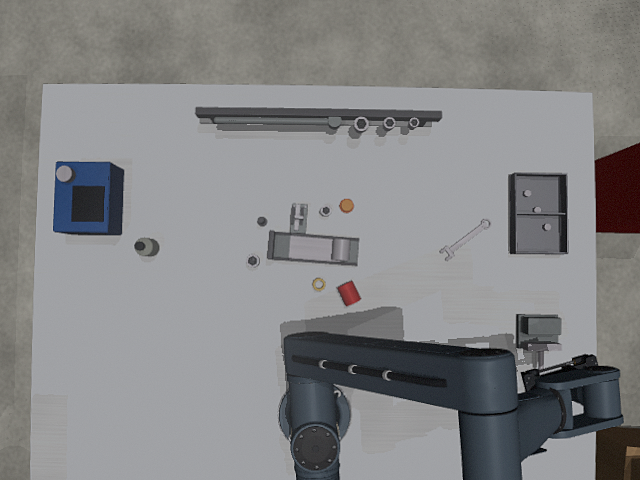

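The scene picture shows the ramp around (330,252), with the grey sleeve at its foot (306,231). The top picture shows the ramp across (268–358, 230–266), the sleeve at (341,248) and the keeper at (299,217).

Possible mix-ups in the top view:
- Red cylinder at (348,293): a decoy, excluded by its colour.
- Rack rings at (361,124), (389,123) and (413,122).
- Bronze bushing at (318,284).
- Grey cylinder in the lane at (341,248): this is the sleeve.

I'll check that choice in a close crop.

```bash
python3 - <<'E'
from h import *
z=np.load("top0.npz");p,d=z['p'],z['d'];c=calibration("top")
cv2.imwrite("pics/topc.png",cv2.resize(p[190:310,240:380],None,fx=5,fy=5,interpolation=cv2.INTER_CUBIC))
P=cloud(c,d);np.save("P.npy",P)
sub=P[195:300,250:370];h=sub[...,2]
print(np.median(P[300:320,180:240,2]))
np.set_printoptions(linewidth=250)
print((P[200:272:2,260:366:3,2]*1000).astype(int))
E
```

```text
-8.844627445692144e-05
[[ 0 -1 -2 ...  2  1 -2]
 [ 3  0 -2 ... -2  0 -6]
 [-4  0  1 ... 10  5  0]
 ...
 [ 5  0 -3 ...  7  6 -6]
 [-5  0 -4 ... -6  1 -3]
 [ 0  4 -1 ... -2  3 -2]]
```

View pics/topc.png

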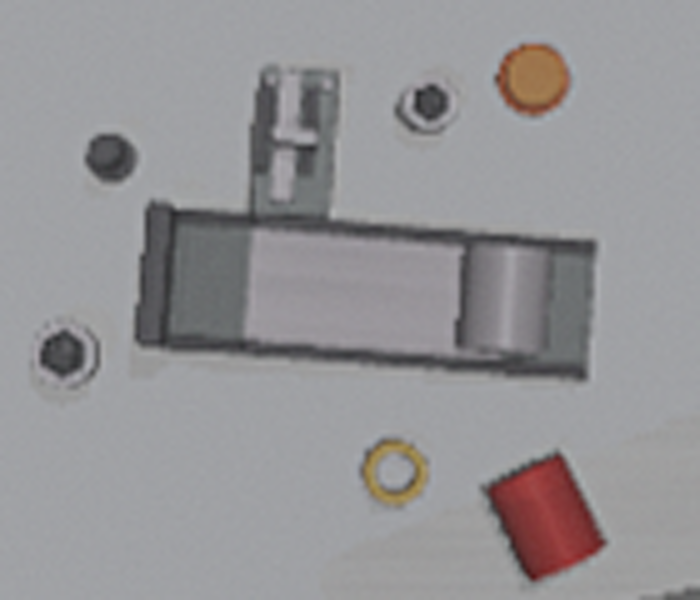

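The crop confirms the steel sleeve lies in the valley at crop (508,297), and the red decoy is off the ramp. The plate is at crop (155,275) and the keeper tab at (290,137). I'll fit the ramp frame from the corners with known heights.

```bash
cat >> h.py <<'E'
def ray(cal,uv,z):
    a=deproj(cal,uv,np.ones(len(uv)));o=np.array(cal['xyz']);r=a-o
    return o+r*((np.asarray(z)-o[2])/r[:,2])[:,None]
def fit2(m,w):
    m=np.asarray(m);w=np.asarray(w)[:,:2];mc,wc=m.mean(0),w.mean(0);a,b=m-mc,w-wc
    th=np.arctan2((a[:,0]*b[:,1]-a[:,1]*b[:,0]).sum(),(a*b).sum());R=np.array([[np.cos(th),-np.sin(th)],[np.sin(th),np.cos(th)]])
    t=wc-R@mc;return th,R,t,((m@R.T+t)-w)*1000
E
python3 - <<'E'
from h import *
np.set_printoptions(precision=4,suppress=True)
c=calibration("top");f=lambda L:(np.array(L,float)+.5)/5-.5+[240,190]
uv=f([(596,242),(587,379),(150,203),(137,343)])
w=ray(c,uv,[.03,.03,.084,.084])
th,R,t,e=fit2([(-.135,-.041),(-.135,.041),(.124,-.041),(.124,.041)],w)
print("yaw",np.degrees(th),t,e)
np.savez("fit.npz",th=th,R=R,t=t)
# check with scene: project known model points, and sleeve in cloud
P=np.load("P.npy").reshape(-1,3);q=P.copy();q[:,:2]=(P[:,:2]-t)@R
def cen(m):return q[m].mean(0),m.sum()
m=(abs(q[:,0]+.085)<.05)&(abs(q[:,1])<.045)&(q[:,2]>.05);print("sleeve",cen(m))
m=(abs(q[:,0]-.117)<.03)&(abs(q[:,1])<.06)&(q[:,2]>.07);print("plate",cen(m))
m=(abs(q[:,0]-.042)<.03)&(abs(q[:,1]+.09)<.05)&(q[:,2]>.08);print("tab",cen(m))
w2=ray(c,f([(295,137),(508,297),(428,103),(110,158)]),[.098,.062,.042,.067]);print("tab,sleeve,socketA,bolt ramp",(w2[:,:2]-t)@R)
# overlay on scene
p=np.load("scene0.npz")['p'];cs=calibration("scene");p=cv2.resize(p[170:330,240:440],None,fx=4,fy=4,interpolation=cv2.INTER_CUBIC)
K=np.array([[cs['fx'],0,cs['cx']],[0,cs['fy'],cs['cy']],[0,0,1]]);Rc=np.array(cs['rotation']);o=np.array(cs['xyz'])
for m in [(-.135,-.041,.03),(-.135,.041,.03),(.124,-.041,.084),(.124,.041,.084),(.11,.041,.084),(-.085,-.03,.062),(-.085,.03,.062),(.0425,-.08,.098),(.0425,-.126,.05),(.0425,-.041,.05)]:
    W=np.r_[R@m[:2]+t,m[2]];x=(W-o)@Rc
    u=cv2.projectPoints(x[None],np.zeros(3),np.zeros(3),K,cs['dist_coeffs'])[0].ravel();u=(u-[240,170]+.5)*4-.5
    cv2.circle(p,tuple(int(i) for i in u),3,(0,255,0),1)
cv2.imwrite("pics/scenec.png",p)
E
```

```text
yaw 86.44236395868194 [0.4863 0.0144] [[ 0.8274 -0.6232]
 [-0.9468 -0.0066]
 [ 1.3131  0.7434]
 [-1.1938 -0.1136]]
sleeve (array([-0.0838, -0.0013,  0.0585]), np.int64(287))
plate (array([0.1169, 0.0013, 0.0824]), np.int64(152))
tab (array([ 0.0419, -0.0816,  0.0971]), np.int64(31))
tab,sleeve,socketA,bolt ramp [[ 0.0438 -0.0821]
 [-0.0839 -0.0029]
 [-0.0302 -0.1127]
 [ 0.1493 -0.0648]]
```

View pics/scenec.png

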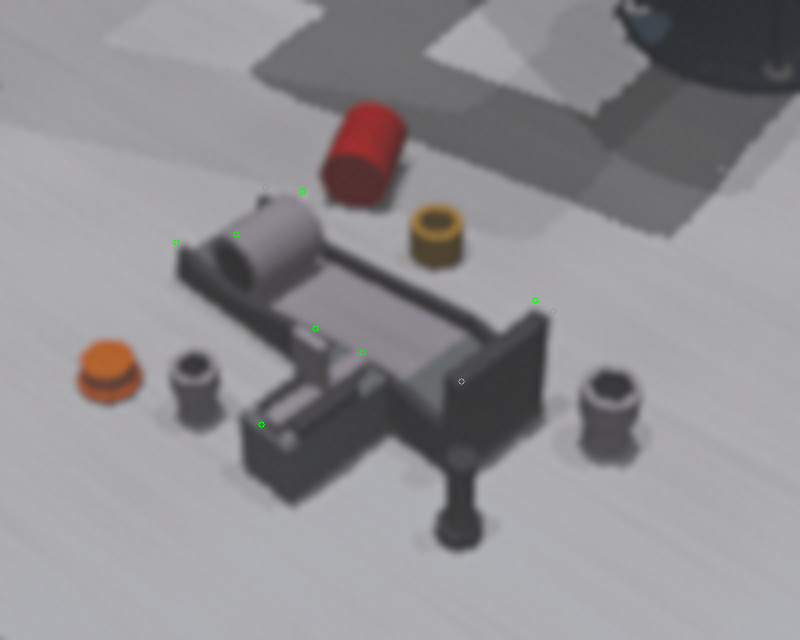

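The fit residuals are about 1 mm, and the scene view agrees to within about 5 mm. I'm moving to a hover behind the foot, with the tool x axis turned uphill and the fingers shut.

Emit:
send_rows(plan=[[255,0.027,-0.024,0,0],[255,0.027,-0.024,0,0],[255,0.027,-0.024,0,0],[255,0.027,-0.024,0,0],[255,0.027,-0.024,0,0],[255,0.027,-0.024,0,0],[255,0.027,-0.024,0,0],[255,0.027,-0.024,0,0],[255,0.027,-0.024,0,0],[255,0.027,-0.024,0,0],[255,0.027,-0.024,0,0],[255,0.027,-0.024,0,0],[255,0.027,-0.024,0,0],[255,0.027,-0.024,0,0],[255,0.026,-0.024,0,0],[255,0.026,-0.024,0,0]])

```text
time_s: 1.43
position: [0.4784, -0.1187, 0.2363]
tcp_rot: [[0.965, 0.261, -0.001], [0.261, -0.965, 0.0], [-0.0, -0.0, -1.0]]
force: [0.2, -0.3, -0.3]
opening: 0.006
grasp_force: 0.0
```

Emit:
send_rows(plan=[[255,0,0,0,-0.12],[255,0,0,0,-0.12],[255,0,0,0,-0.12],[255,0,0,0,-0.12],[255,0,0,0,-0.12],[255,0,0,0,-0.12],[255,0,0,0,-0.12],[255,0,0,0,-0.12],[255,0,0,0,-0.12],[255,0,0,0,-0.12],[255,0,0,0,-0.045],[255,0,0,0,0],[255,0,0,0,0]])

```text
time_s: 2.52
position: [0.4778, -0.1204, 0.2363]
tcp_rot: [[0.063, 0.998, -0.001], [0.998, -0.063, 0.0], [0.0, -0.001, -1.0]]
force: [-0.9, 0.5, -0.7]
opening: 0.007
grasp_force: 0.0
```

```bash
cat >> h.py <<'E'
def where():
    F=np.load("fit.npz");s=read_state();p=s['position'];r=s['tcp_rot']
    q=(p[:2]-F['t'])@F['R']
    print("t",round(s['time_s'],2),"ramp TCP mm",(np.r_[q,p[2]]*1000).round(1),"yaw err deg",round(np.degrees(np.arctan2(r[1,0],r[0,0])-F['th']),2),"F",s['force'].round(1),"open",round(s['opening'],2),"tilt",r[2,:2].round(4))
E
python3 - <<'E'
from h import *
where()
p,d=capture("wrist");c=calibration("wrist");import pickle;pickle.dump((p,d,c),open("w.pkl","wb"));cv2.imwrite("pics/w0.png",p)
E
```

```text
t 2.52 ramp TCP mm [-1.351e+02  1.000e-01  2.363e+02] yaw err deg -0.08 F [-0.9  0.5 -0.7] open 0.01 tilt [ 0.0003 -0.0005]
```

View pics/w0.png

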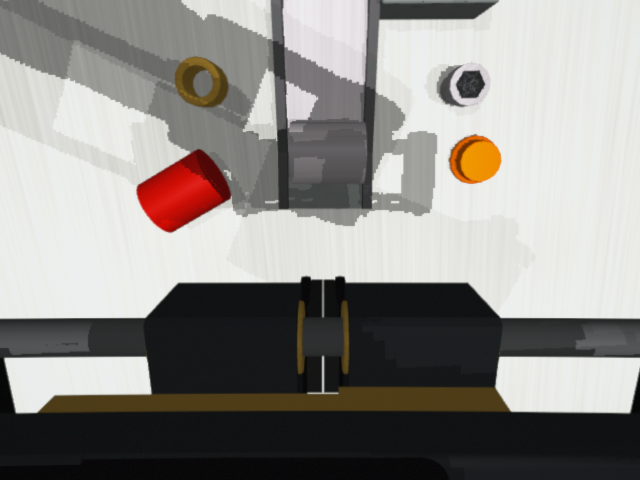

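The wrist view shows the foot's outer rail corners at (279,208) and (371,208), the sleeve spanning about (289–366, 122–183), and the finger seam at (323,340). I'll check the ramp offset from these.

```bash
python3 - <<'E'
from h import *;import pickle
np.set_printoptions(precision=4,suppress=True)
p,d,c=pickle.load(open("w.pkl","rb"));F=np.load("fit.npz")
w=ray(c,[(279,208.5),(371.5,208),(288,150),(367,150)],[.03,.03,.037,.037]);print(w,(w[:,:2]-F['t'])@F['R'])
P=cloud(c,d).reshape(-1,3);q=P.copy();q[:,:2]=(P[:,:2]-F['t'])@F['R']
m=(abs(q[:,0]+.085)<.06)&(abs(q[:,1])<.028)&(q[:,2]>.045)
s=q[m];A=np.c_[s[:,0],s[:,2],np.ones(len(s))];b=-(s[:,0]**2+s[:,2]**2);k=np.linalg.lstsq(A,b,rcond=None)[0]
print("sleeve circ",-k[0]/2,-k[1]/2,np.sqrt(k[0]**2/4+k[1]**2/4-k[2]),m.sum(), s[:,2].max())
print("surface pts near foot",[(x,np.median(q[(abs(q[:,0]-x)<.003)&(abs(q[:,1])<.02),2])) for x in (-.15,-.14,-.132,-.128,-.12)])
E
```

```text
[[ 0.4391 -0.1167  0.03  ]
 [ 0.5202 -0.1213  0.03  ]
 [ 0.4519 -0.0667  0.037 ]
 [ 0.5172 -0.0708  0.037 ]] [[-0.1338  0.039 ]
 [-0.1334 -0.0423]
 [-0.0832  0.0293]
 [-0.0832 -0.0361]]
sleeve circ 0.018556986963332713 0.20635420981992064 0.17148151215794175 68528 0.38456587745539167
surface pts near foot [(-0.15, np.float64(-7.959786450539852e-05)), (-0.14, np.float64(0.27139303985790625)), (-0.132, np.float64(0.27096301136528406)), (-0.128, np.float64(0.2400707886549464)), (-0.12, np.float64(0.017825668328453864))]
```

The wrist camera agrees to about 1.5 mm, so I'm shifting the frame by that amount and descending behind the sleeve.

```bash
python3 - <<'E'
from h import *
F=np.load("fit.npz");np.savez("fit.npz",th=F['th'],R=F['R'],t=F['t']+F['R']@[.0012,-.0015])
where()
E
```

```text
t 2.57 ramp TCP mm [-136.3    1.6  236.4] yaw err deg -0.07 F [0.3 0.4 0.3] open 0.01 tilt [ 0.0002 -0.0004]
```

Emit:
send_rows(plan=[[255,0.001,0.0015,0.02,0],[255,0,0,0.02,0],[255,0,0,0.02,0],[255,0,0,0.02,0],[255,0,0,0.02,0],[255,0,0,0.02,0],[255,0,0,0.02,0],[255,0,0,0.02,0],[255,0,0,0.01,0],[255,0,0,0.01,0],[255,0,0,0.01,0],[255,0,0,0.005,0],[255,0,0,0,0]])

```text
time_s: 3.65
position: [0.4793, -0.1195, 0.0409]
tcp_rot: [[0.062, 0.998, -0.001], [0.998, -0.062, 0.001], [0.0, -0.001, -1.0]]
force: [-0.3, 0.7, 0.5]
opening: 0.003
grasp_force: 0.0
```

```bash
python3 - <<'E'
from h import *
where()
E
```

```text
t 3.65 ramp TCP mm [-135.3    0.2   40.9] yaw err deg -0.01 F [-0.3  0.7  0.5] open 0.0 tilt [ 0.0005 -0.001 ]
```

Emit:
send_rows(plan=[[255,0.0035,0,0,0],[255,0.0035,0,0,0],[255,0.0035,0,0,0],[255,0.0035,0,0,0],[255,0.002,0,0,0],[255,0.002,0,-0.0003,0],[255,0.002,0,-0.0003,0],[255,0.002,0,-0.0003,0],[255,0.002,0,-0.0003,0],[255,0.003,0,-0.0005,0],[255,0.003,0,-0.0005,0],[255,0.003,0,-0.0005,0],[255,0.003,0,-0.0005,0],[255,0.003,0,-0.0005,0],[255,0.003,0,-0.0005,0],[255,0.003,0,-0.0005,0]])

```text
time_s: 4.98
position: [0.4823, -0.0743, 0.0463]
tcp_rot: [[0.062, 0.998, -0.0], [0.998, -0.062, 0.0], [0.0, -0.0, -1.0]]
force: [0.2, -1.6, 0.7]
opening: 0.003
grasp_force: 0.9
```

```bash
python3 - <<'E'
from h import *
where()
p,d=capture("wrist");cv2.imwrite("pics/w1.png",p)
E
```

```text
t 4.98 ramp TCP mm [-90.   -0.   46.3] yaw err deg 0.01 F [ 0.2 -1.6  0.7] open 0.0 tilt [ 0.     -0.0001]
```

View pics/w1.png

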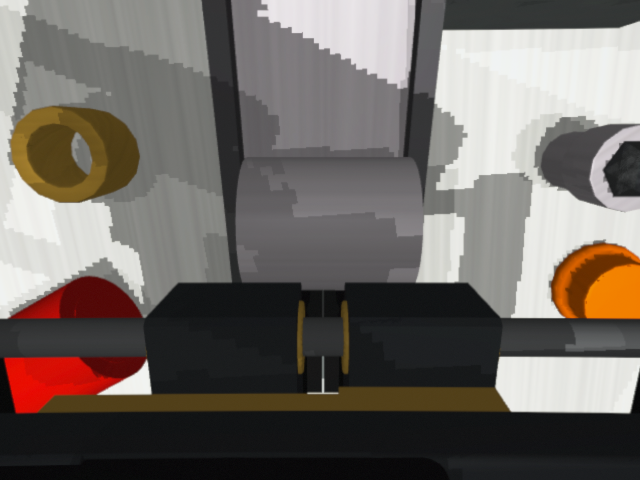

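The sleeve is against the fingers (1.6 N), square, and centred at column 330 against the finger seam at 323. I'm continuing uphill.

Emit:
send_rows(plan=[[255,0.003,0,-0.0005,0],[255,0.003,0,-0.0005,0],[255,0.003,0,-0.0005,0],[255,0.003,0,-0.0005,0],[255,0.003,0,-0.0005,0],[255,0.003,0,-0.0005,0],[255,0.003,0,-0.0005,0],[255,0.003,0,-0.0005,0],[255,0.003,0,-0.0005,0],[255,0.003,0,-0.0005,0],[255,0.003,0,-0.0005,0],[255,0.003,0,-0.0005,0],[255,0.003,0,-0.0005,0],[255,0.003,0,-0.0005,0],[255,0.003,0,-0.0005,0],[255,0.003,0,-0.0005,0],[255,0.003,0,-0.0005,0],[255,0.003,0,-0.0005,0],[255,0.003,0,-0.0005,0],[255,0.003,0,-0.0005,0]])

```text
time_s: 6.7
position: [0.486, -0.0145, 0.0563]
tcp_rot: [[0.062, 0.998, -0.0], [0.998, -0.062, 0.0], [0.0, -0.0, -1.0]]
force: [-0.6, -2.1, 0.6]
opening: 0.007
grasp_force: 0.9
```

```bash
python3 - <<'E'
from h import *
where()
E
```

```text
t 6.7 ramp TCP mm [-30.1  -0.   56.3] yaw err deg 0.0 F [-0.6 -2.1  0.6] open 0.01 tilt [ 0.     -0.0001]
```

Emit:
send_rows(plan=[[255,0.003,0,-0.0005,0],[255,0.003,0,-0.0005,0],[255,0.003,0,-0.0005,0],[255,0.003,0,-0.0005,0],[255,0.003,0,-0.0005,0],[255,0.003,0,-0.0005,0],[255,0.003,0,-0.0005,0],[255,0.003,0,-0.0005,0],[255,0.003,0,-0.0005,0],[255,0.003,0,-0.0005,0],[255,0.003,0,-0.0005,0],[255,0.003,0,-0.0005,0],[255,0.003,0,-0.0005,0],[255,0.003,0,-0.0005,0],[255,0.003,0,-0.0005,0],[255,0.002,0,-0.0003,0],[255,0.002,0,-0.0003,0],[255,0.002,0,-0.0003,0]])

```text
time_s: 8.2
position: [0.4892, 0.0363, 0.0647]
tcp_rot: [[0.062, 0.998, -0.0], [0.998, -0.062, -0.0], [-0.0, -0.0, -1.0]]
force: [0.0, -1.9, 0.9]
opening: 0.008
grasp_force: 0.9
```

Emit:
send_rows(plan=[[255,0.002,0,-0.0003,0],[255,0.002,0,-0.0003,0],[255,0.002,0,-0.0003,0],[255,0.002,0,-0.0003,0],[255,0.002,0,0,0],[255,0.002,0,0,0],[255,0.002,0,0,0],[255,0.002,0,0,0],[255,0.002,0,0,0],[255,0.002,0,0,0],[255,0,0,0,0]])

```text
time_s: 9.12
position: [0.4904, 0.0564, 0.0658]
tcp_rot: [[0.062, 0.998, -0.0], [0.998, -0.062, 0.0], [0.0, -0.0, -1.0]]
force: [-0.2, -0.2, -0.6]
opening: -0.001
grasp_force: 0.0
```

```bash
python3 - <<'E'
from h import *
where()
p,d=capture("wrist");cv2.imwrite("pics/w2.png",p)
E
```

```text
t 9.12 ramp TCP mm [41.   0.  65.8] yaw err deg 0.02 F [-0.2 -0.2 -0.6] open -0.0 tilt [ 0.0001 -0.0001]
```

View pics/w2.png

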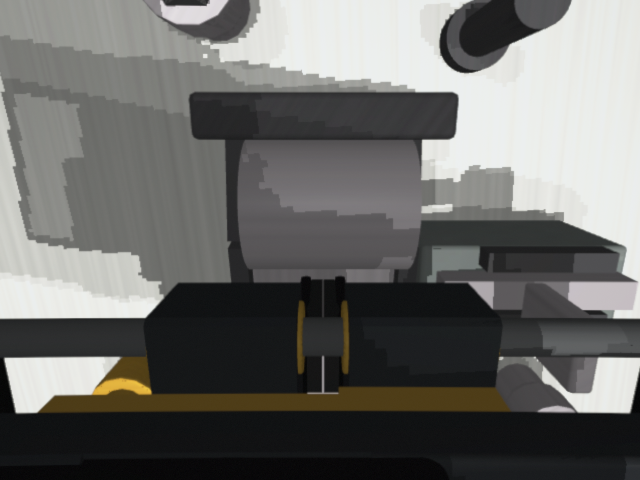

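The wrist view shows the sleeve in the nest, square against the stop plate (238–420, 138–270), with the fingers clear of it. I'm lifting and crossing to the outside of the keeper tab.

Emit:
send_rows(plan=[[255,0,0,-0.01,0],[255,0,0,-0.02,0],[255,0,0,-0.025,0],[255,0,0,-0.025,0],[255,0,0,-0.025,0],[255,0,0,-0.025,0],[255,0.0005,0.025,0,0],[255,0.0005,0.025,0,0],[255,0.0005,0.025,0,0],[255,0,0.025,0,0],[255,0,0.02,0,0],[255,0,0,0,0],[255,0,0,0,0]])

```text
time_s: 10.25
position: [0.6104, 0.0499, 0.1961]
tcp_rot: [[0.062, 0.998, -0.0], [0.998, -0.062, 0.0], [-0.0, -0.0, -1.0]]
force: [-0.8, -0.1, -0.6]
opening: 0.006
grasp_force: 0.0
```

```bash
python3 - <<'E'
from h import *
where()
F=np.load("fit.npz")
p,d=capture("top");c=calibration("top");P=cloud(c,d).reshape(-1,3)
q=P.copy();q[:,:2]=(P[:,:2]-F['t'])@F['R']
p2,d=capture("scene");p2=cv2.resize(p2[150:310,250:430],None,fx=4,fy=3.7,interpolation=cv2.INTER_CUBIC);cv2.imwrite("pics/s2.png",p2)
E
```

```text
t 10.25 ramp TCP mm [  41.9 -120.2  196.1] yaw err deg -0.01 F [-0.8 -0.1 -0.6] open 0.01 tilt [-0.     -0.0004]
```

View pics/s2.png

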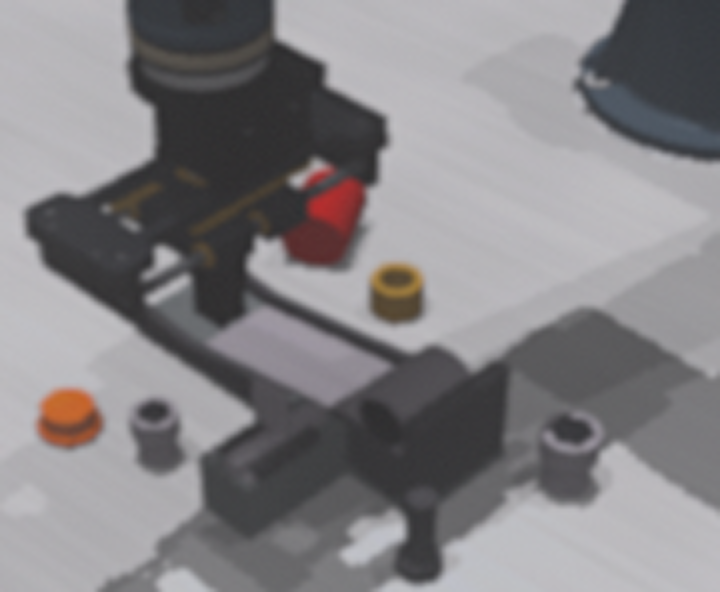

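The sleeve lies home at crop (425,385), everything else is undisturbed, and the fingers are above and outside the tab. I'm descending and starting the push.

Emit:
send_rows(plan=[[255,0,0,0.02,0],[255,0,0,0.02,0],[255,0,0,0.02,0],[255,0,0,0.02,0],[255,0,0,0.015,0],[255,0,0,0.01,0],[255,0,0,0.007,0],[255,0,0,0,0],[255,0,-0.004,0,0],[255,0,-0.004,0,0],[255,0,-0.004,0,0],[255,0,-0.004,0,0],[255,0,-0.004,0,0],[255,0,-0.004,0,0],[255,0,-0.004,0,0],[255,0,-0.004,0,0]])

```text
time_s: 11.68
position: [0.5794, 0.052, 0.0844]
tcp_rot: [[0.062, 0.998, 0.003], [0.998, -0.062, -0.0], [0.0, 0.003, -1.0]]
force: [1.6, 1.2, 1.2]
opening: 0.004
grasp_force: 1.3
```

```bash
python3 - <<'E'
from h import *
where()
E
```

```text
t 11.68 ramp TCP mm [ 42.1 -89.1  84.4] yaw err deg -0.0 F [1.6 1.2 1.2] open 0.0 tilt [0.0001 0.0032]
```

Emit:
send_rows(plan=[[255,0,-0.004,0,0],[255,0,-0.004,0,0],[255,0,-0.004,0,0],[255,0,-0.004,0,0],[255,0,-0.004,0,0],[255,0,-0.004,0,0],[255,0,-0.004,0,0],[255,0,-0.004,0,0],[255,0,-0.004,0,0],[255,0,-0.004,0,0],[255,0,-0.002,0,0],[255,0,-0.002,0,0],[255,0,0,0,0]])

```text
time_s: 12.77
position: [0.5336, 0.0549, 0.0837]
tcp_rot: [[0.062, 0.998, -0.002], [0.998, -0.062, 0.0], [-0.0, -0.002, -1.0]]
force: [1.2, 0.5, 1.1]
opening: 0.002
grasp_force: 0.6
```

```bash
python3 - <<'E'
from h import *
where()
E
```

```text
t 12.77 ramp TCP mm [ 42.1 -43.2  83.7] yaw err deg 0.02 F [1.2 0.5 1.1] open 0.0 tilt [-0.     -0.0015]
```

Emit:
send_rows(plan=[[255,0,-0.001,0,0],[255,0,-0.001,0,0],[255,0,-0.001,0,0],[255,0,-0.001,0,0],[255,0,0,0,0]])

```text
time_s: 13.18
position: [0.5301, 0.0551, 0.0837]
tcp_rot: [[0.062, 0.998, -0.001], [0.998, -0.062, 0.0], [0.0, -0.001, -1.0]]
force: [1.4, -0.3, 0.7]
opening: 0.003
grasp_force: 0.8
```

Emit:
send_rows(plan=[[255,0,-0.001,0,0],[255,0,-0.001,0,0],[255,0,0,0,0]])

```text
time_s: 13.43
position: [0.5281, 0.0553, 0.0837]
tcp_rot: [[0.062, 0.998, -0.001], [0.998, -0.062, 0.0], [0.0, -0.001, -1.0]]
force: [2.0, 0.4, -0.9]
opening: 0.008
grasp_force: 0.8
```

```bash
python3 - <<'E'
from h import *
where()
E
```

```text
t 13.43 ramp TCP mm [ 42.1 -37.7  83.7] yaw err deg 0.01 F [ 2.   0.4 -0.9] open 0.01 tilt [ 0.     -0.0007]
```

Emit:
send_rows(plan=[[255,0,-0.001,0,0],[255,0,-0.001,0,0],[255,0,0,0,0]])

```text
time_s: 13.68
position: [0.5261, 0.0554, 0.0838]
tcp_rot: [[0.062, 0.998, -0.001], [0.998, -0.062, 0.0], [-0.0, -0.001, -1.0]]
force: [0.5, 0.4, -0.9]
opening: 0.007
grasp_force: 0.7
```

Emit:
send_rows(plan=[[255,0,-0.001,0,0],[255,0,-0.001,0,0],[255,0,0,0,0]])

```text
time_s: 13.93
position: [0.5254, 0.0554, 0.084]
tcp_rot: [[0.062, 0.998, 0.002], [0.998, -0.062, -0.0], [-0.0, 0.002, -1.0]]
force: [3.6, -0.3, -1.3]
opening: 0.004
grasp_force: 1.8
```

```bash
python3 - <<'E'
from h import *
where()
p,d=capture("wrist");cv2.imwrite("pics/w3.png",p)
E
```

```text
t 13.93 ramp TCP mm [ 42.1 -35.   84. ] yaw err deg -0.0 F [ 3.6 -0.3 -1.3] open 0.0 tilt [-0.      0.0023]
```

View pics/w3.png

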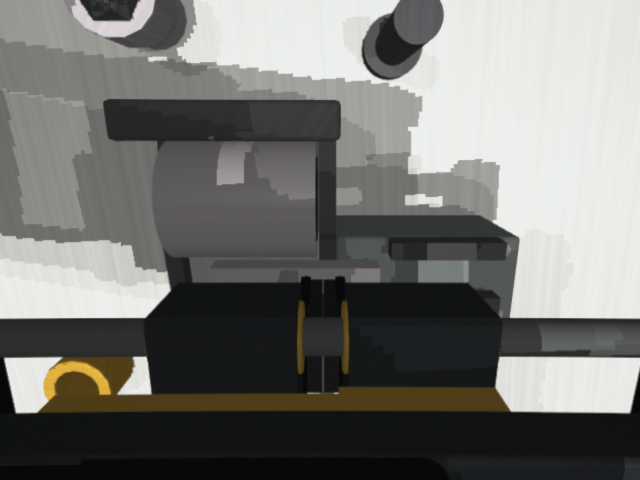

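The bar now lies across behind the sleeve (211–380, 265), and the lag and rising force suggest the end stop. I'll nudge once more to confirm.

Emit:
send_rows(plan=[[255,0,-0.001,0,0],[255,0,-0.001,0,0],[255,0,0,0,0]])

```text
time_s: 14.23
position: [0.5253, 0.0553, 0.0844]
tcp_rot: [[0.062, 0.998, 0.006], [0.998, -0.062, -0.0], [-0.0, 0.006, -1.0]]
force: [7.3, -0.2, -2.2]
opening: 0.008
grasp_force: 3.1
```

The tool moved only 0.1 mm while the force rose to 7 N, so the keeper is at its end stop. I'm backing off, lifting and checking.

Emit:
send_rows(plan=[[255,0,0.004,0,0],[255,0,0.006,0,0],[255,0,0.01,0,0],[255,0,0.01,0,0],[255,0,0,-0.02,0],[255,0,0,-0.025,0],[255,0,0,-0.025,0],[255,0,0,-0.025,0],[255,0,0.025,-0.025,0],[255,0,0.025,0,0],[255,0,0.025,0,0],[255,0,0.025,0,0],[255,0,0,0,0],[255,0,0,0,0]])

```text
time_s: 15.4
position: [0.6515, 0.0475, 0.2027]
tcp_rot: [[0.062, 0.998, -0.004], [0.998, -0.062, 0.0], [0.0, -0.004, -1.0]]
force: [0.2, 0.5, -0.3]
opening: 0.004
grasp_force: 0.0
```

```bash
python3 - <<'E'
from h import *
where()
p,d=capture("wrist");q,_=capture("top");cv2.imwrite("pics/end.png",np.hstack([cv2.resize(p,(400,300)),cv2.resize(q[190:310,235:395],(400,300),interpolation=cv2.INTER_CUBIC)]))
E
```

```text
t 15.4 ramp TCP mm [  42.  -161.3  202.7] yaw err deg 0.0 F [ 0.2  0.5 -0.3] open 0.0 tilt [ 0.     -0.0039]
```

View pics/end.png

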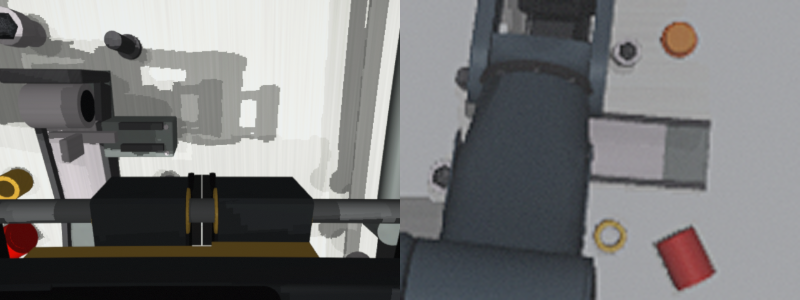

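The left half (wrist view) shows the sleeve in the nest at (60,105), with the tab pushed in over the lane at (70,148) and the bar across. The right half (top view) shows the other items I can see still in place, and the robot is clear.

```bash
python3 -c "
from rig import *
print(hand_in())"
```

```text
the job is handed in; nothing more can be done
None
```

The sleeve is in the nest against the stop plate, the keeper is pushed to its end stop behind it, the arm is clear of everything, and the job is handed in; `hand_in()` returned no verdict.

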